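# Free the lid strap of the red box with the spring-bar fork

### The job

The steel strap over the red-lidded storage box is held down by a sprung bar. Take the orange-handled forked tool out of its wooden stand, set its two prongs astride that bar, between the steel lug and the brass collar, and push the collar sideways against its spring until the strap springs up; then hang the tool back upright in its stand and let go. Leave the strap of the blue-lidded box locked.

Things in the scene. Friction and masses are not known exactly. Their poses are not given: they have to be found in the camera images.
- fork_grip (a point): Centre of the orange handle of the loose forked tool (132 mm tall, about 120 g, prongs down, z up along it). Handle 24 mm (tool x) by 16 mm (tool y), 64 mm tall; grip it across the 16 mm. Under the handle is a black guard plate, 66 x 44 x 6 mm, top 32 mm and underside 38 mm below this point. Half a turn about z changes nothing.
- fork_tip (a point): Midway between the tips of the tool's two prongs, 100 mm below fork_grip, same axes. The prongs stand side by side along tool x: 20 mm clear between them, 34 mm over the outsides, 8 mm thick along y. The slot between them is 38 mm deep; the guard's underside is 62 mm above the tips.
- fork_stand_hole0 (a point): Centre of the pocket's mouth in the top face of the fixed light-wood stand (92 x 72 x 76 mm), 76 mm above the worktop; z up. Pocket 47 mm (x) by 23 mm (y), 70 mm deep. The tool hangs in it by its guard, which rests on the top face, tool x along the pocket's x, either way round: fork_tip 62 mm below and fork_grip 38 mm above this point.
- red_box: Fixed white box with red lid (116 x 146 mm), same axes as red_gap; origin under its centre. Lid top 60 mm above the worktop. On the lid, from +y to -y: steel strap (y +21 to +43 mm), steel lug, spring bar with brass collar, dark spring housing (front at y -44 mm, 41 mm above the lid). The freed strap reaches 90 mm above the lid. Another box, with a blue lid, is otherwise alike.
- red_gap (a point): On the red-lidded box: point on the spring bar's axis midway between lug and collar, 84 mm above the worktop, 24 mm above the lid. The bar (8 mm thick) runs along y; z up. Lug face at y +11 mm, collar face at y -12 mm; the collar is a 34 mm disc fixed on the bar. The fork enters here from above, its x along this x, tips about 17 mm below this point, and pushes toward -y.
- red_bar (a joint): Spring bar of the red-lidded box: 0 at rest, grows as the collar is pushed along red_gap's -y, 0.016 m at its stop. Takes about 2 N to start and 5 N at the stop, and springs back when let go. From about 0.007 to 0.009 m it no longer holds the strap; push to 0.012 m or more.
- red_strap (a joint): Steel strap over the red lid: near 0 while held down by the bar, springs up by itself to about 0.9 rad when freed and stays there.
- blue_strap (a joint): The same strap of the blue-lidded box; near 0 while held down, to be left so.
There are look-alikes about, which are no part of the job. What is shaped like the part that bears fork_grip but turquoise is not meant.

How it is judged:
On the way:
1. the fork stands astride the red box's bar (tips below the bar, within 12 mm of it crosswise) with the collar pushed at least 6 mm (value of joint red_bar above 0.006 m and x of fork_tip in the frame of red_gap between -0.012 and 0.012 m and y of fork_tip in the frame of red_gap between -0.045 and 0.005 m and z of fork_tip in the frame of red_gap below -0.003 m), for 0.1 s.
At the end, for the whole second after the job is handed in: The red box's strap is open (over 0.6 rad), its bar sprung back (under 4 mm); the blue strap is down (under 0.1 rad); the tool hangs in its stand, prong tips within 15 mm of the pocket's centre and at most 22 mm above the worktop, upright within 10 degrees (value of joint red_strap above 0.6 rad and value of joint red_bar below 0.004 m and value of joint blue_strap below 0.1 rad and horizontal distance between fork_tip and fork_stand_hole0 below 0.015 m and height (world z) of fork_tip below 0.022 m and angle between fork_tip's own z axis and vertical below 0.17 rad); the robot touches nothing.
It fails at once if the blue box's strap is freed (value of joint blue_strap above 0.25 rad).
It also fails if it takes over 56 s, if anything falls off the work surface, if the arm or the gripper's body presses on something with over 40 N, if the wrist force passes 120 N, or if a joint passes its speed limit or range.

### The arm

A 7-joint arm with a two-finger parallel gripper is mounted at the origin on a cart in front of the work surface, level with it; the furniture and walls round the work are solid. World frame = base frame: x ahead of the robot, y to its left, z up, the work surface at z = 0. Lengths are in m, angles in rad, forces in N, time in s.
With the tool pointing down it reaches from about 0.425 to 0.825 m from the base axis. Payload 3.6 kg.
Tool frame: the origin (TCP) lies at the very end of the fingers, on their centre line; the grasp point (between the pads) lies 19 mm behind it; z points along the fingers, y is the direction in which the jaws open and shut (so a half turn about z gives the same grasp; the last joint's range is limited). The gripper opens to 85 mm and grips with 20 to 120 N. Pads are 22 mm wide; open, the fingers measure 114 mm over their backs; the gripper's body (76 mm by 85 mm) begins 54 mm behind the grasp point. The pads swing forward as they close: fully open they stand 13 mm farther back than shut.
Start: joints at [-1.234, 0.615, -0.013, 1.423, 0.008, 1.103, -0.04], TCP at [0.231, 0.607, 0.231] pointing down, gripper open.
Joint ranges: [-3.12, 3.12], [-0.3, 2.06], [-1.34, 1.32], [0.26, 2.42], [-1.36, 4.5], [0.01, 1.98], [-2.84, 2.84]. Speed limits (rad/s): [2.79, 2.79, 3.14, 3.14, 3.14, 3.14, 3.14].

### API

Orientations are given as [roll, pitch, yaw] about the fixed x, y, z axes, in that order (R = Rz(yaw) Ry(pitch) Rx(roll)).
In Python, from rig import * gives the robot as it stands.
- The arm moves only by the tool servo_tool, never from a script. Its argument "targets" is a list that holds one entry, the list of rows, each a list of 7 numbers: the turn, a rotation vector about the tool's x, y, z in rad, then the shift along the tool's x, y, z in cm, then the finger opening in cm, from 0 to 8.54. In form: [[[wx, wy, wz, x, y, z, claw], ...]]. A call has 1 to 20 rows; each row is the pose to reach, as a shift and turn from the pose commanded when the call began, along the tool's axes at that moment; what a row does not reach only later rows make up. A row lasts 1/10 s, in which the tool goes at most 50 mm and 8.59 degrees, less where a joint would pass 70% of its speed; a pose out of reach is approached as far as the arm can. A call with a gripper value outside its range is refused whole. The fingers move at their own pace and stop on an object; the grip force is fixed at half the most. Time passes only in rows, so rows that repeat a pose let the fingers close. It gives the time, the measured TCP pose, the force and the opening at its end, in the units of the state.
- sense(): the state, without advancing time (a new reading comes with each control period).
- grab_frame(name): name is "scene" or "top"; returns a dict with "image" (480x640x3 uint8, red, green, blue), "K" (3x3 intrinsics, pixels), "k1" (the pictures are not rectified: a ray, as slopes to the right and down, at radius r is drawn at 1 + k1 r^2 times it, then the intrinsics apply), "position" and "attitude" of the camera in the world. Camera axes: x right, y down, z forward; pixel columns grow to the right and rows downward; lengths in m; the calibration is good to about 2 mm. A picture is of the moment at which its call begins. There is no depth.
- close_job(): hands the job in, once; it reports no verdict.
The state is a dict: "t": time; "q": joint angles; "dq": joint speeds; "joint_torque": joint torques, N m; "tool_pos": TCP position; "tool_rot": TCP orientation; "ft_force": force on the tool from outside, world axes, zero at the start; "ft_torque": the same for the moment, N m; "finger_gap": opening from 0.0 (shut) to 1.0 (fully open).
Only numpy, scipy, OpenCV 4.12 (cv2) and the standard library are available. Lean on these libraries where they do the work, as an engineer would, in place of code of your own. Each camera call takes 0.05 s, during which the arm holds its last target.

## Working session

There is one attempt and no reset: what is moved stays moved. The work goes in short steps, Python scripts to look and compute and a tool call to move; the robot and the scene stay as the last step left them, time stands still between calls to the robot, and variables do not carry over. Pictures are saved under pics/ and viewed, and the job is handed in when it is done.

Besides the shell and the picture viewer there is one more tool, called after ">>>" as a command line: name --argument value ..., lists and objects as JSON in quotes. servo_tool: Moves the arm, as the interface text tells. Its arguments: {"type":"object","properties":{"targets":{"type":"array"}},"required":["targets"]}

```bash
mkdir -p pics; ls
cat > h.py <<'E'
from rig import *
import numpy as np, cv2
def save(n,im): cv2.imwrite('pics/'+n,cv2.cvtColor(im,cv2.COLOR_RGB2BGR))
E
python3 - <<'E'
from h import *
import pickle
d={}
for n in ("scene","top"):
    f=grab_frame(n); d[n]=f; save(n+'0.png',f['image']); print(n,f['K'],f['k1'],f['position'],f['attitude'])
pickle.dump(d,open('f0.pkl','wb'))
print(sense())
E
```

```text
pics
scene [[575.10212101   0.         320.34199719]
 [  0.         575.10212101 246.42261693]
 [  0.           0.           1.        ]] 0.0501644231656132 [-0.14598223 -0.66798116  1.1133493 ] [-2.43885803  0.00267532 -0.88400908]
top [[506.20058152   0.         329.15490971]
 [  0.         506.20058152 234.02902345]
 [  0.           0.           1.        ]] -0.11501612033070971 [ 0.27385404 -0.09834297  1.19763238] [-2.90917267  0.00520555 -1.62004301]
{'t': 0.1, 'q': array([-1.23349022,  0.61584253, -0.0125976 ,  1.42476423,  0.00810371,
        1.10339194, -0.04042901]), 'dq': array([-0.00035577, -0.00203004, -0.00078235, -0.00217277, -0.00071051,
        0.00130572, -0.00016779]), 'joint_torque': array([ 1.17091466e-03, -4.70383430e+01,  2.60353927e-01, -1.71569860e+01,
        1.01646781e-02,  5.83925808e-03,  2.49155516e-05]), 'tool_pos': array([0.23104421, 0.60680674, 0.23023256]), 'tool_rot': array([-3.13923733e+00,  4.42757752e-05,  2.77780948e+00]), 'ft_force': array([ 0.31789805, -0.05819159,  0.87874801]), 'ft_torque': array([-0.026515  , -0.01906101, -0.01636587]), 'finger_gap': 1.0028105091644537}
```

View pics/scene0.png

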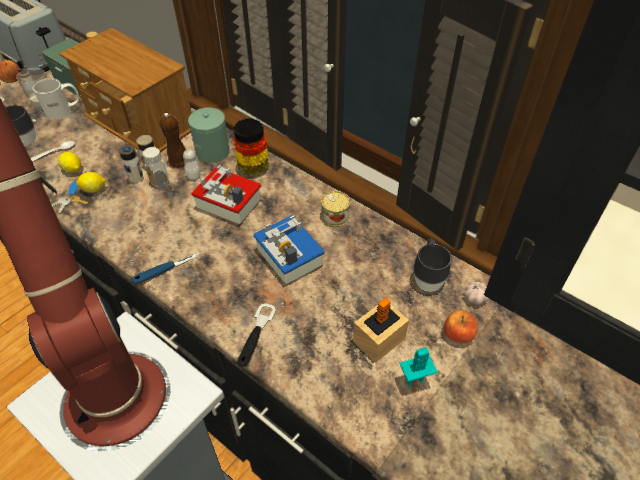

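View pics/top0.png

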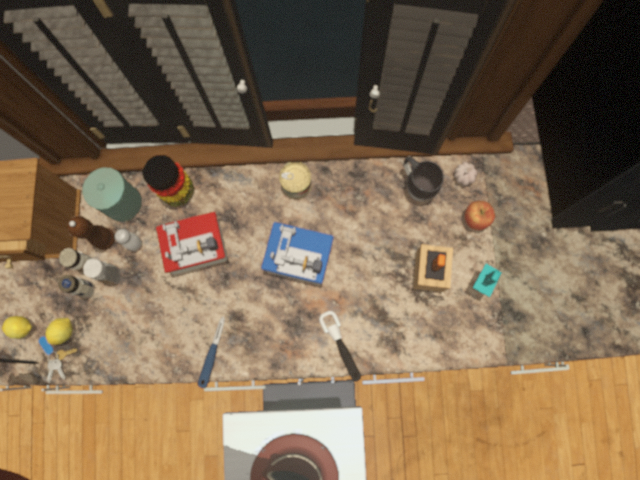

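```bash
cat >> h.py <<'E'
from scipy.spatial.transform import Rotation as R
from scipy.optimize import least_squares
def ray(f,uv):
    K=f['K'];k=np.array([f['k1'],0,0,0,0.]);
    p=cv2.undistortPoints(np.array([[uv]],float),K,k)[0,0]
    # scale: r_d = r(1+k1 r^2)
    d=R.from_euler('xyz',f['attitude']).apply([p[0],p[1],1]); return np.array(f['position']),d/np.linalg.norm(d)
def proj(f,P):
    c=R.from_euler('xyz',f['attitude']).inv().apply(np.atleast_2d(P)-f['position'])
    s=c[:,:2]/c[:,2:]; s=s*(1+f['k1']*(s**2).sum(1,keepdims=True))
    return s*f['K'][0,0]+f['K'][:2,2]
def atz(f,uv,z):
    o,d=ray(f,uv); return o+d*(z-o[2])/d[2]
def tri(obs):
    A=np.zeros((3,3));b=np.zeros(3)
    for f,uv in obs:
        o,d=ray(f,uv);M=np.eye(3)-np.outer(d,d);A+=M;b+=M@o
    p=np.linalg.solve(A,b)
    return p,[np.linalg.norm(proj(f,p)[0]-uv) for f,uv in obs]
def crop(n,f,x0,y0,w,h,s):
    im=cv2.resize(f['image'][y0:y0+h,x0:x0+w],None,fx=s,fy=s,interpolation=cv2.INTER_CUBIC)
    for i in range(0,w,10): cv2.line(im,(i*s,0),(i*s,12 if i%50 else 24),(255,255,0),1); cv2.putText(im,str(x0+i),(i*s,34),0,.35,(255,255,0)) if i%20==0 else 0
    for i in range(0,h,10): cv2.line(im,(0,i*s),(12,i*s),(255,255,0),1); cv2.putText(im,str(y0+i),(14,i*s+4),0,.35,(255,255,0)) if i%20==0 else 0
    save(n,im)
E
python3 - <<'E'
from h import *
import pickle
d=pickle.load(open('f0.pkl','rb'));s,t=d['scene'],d['top']
crop('s_fork.png',s,340,280,110,120,5)
crop('t_fork.png',t,400,225,120,90,6)
crop('s_red.png',s,180,155,100,80,7)
crop('t_red.png',t,145,195,100,85,7)
crop('s_blue.png',s,245,205,100,80,7)
print(proj(t,[[0,0,0],[.5,0,0],[.5,.3,0]]),tri([(s,(383,303)),(t,(439,260))]))
E
```

```text
[[294.12698903 478.01058771]
 [286.30640041 259.33173409]
 [163.55249268 265.12400414]] (array([ 0.4563019 , -0.33714706,  0.13566725]), [np.float64(0.007471208639042484), np.float64(0.007161184248881302)])
```

View pics/s_fork.png

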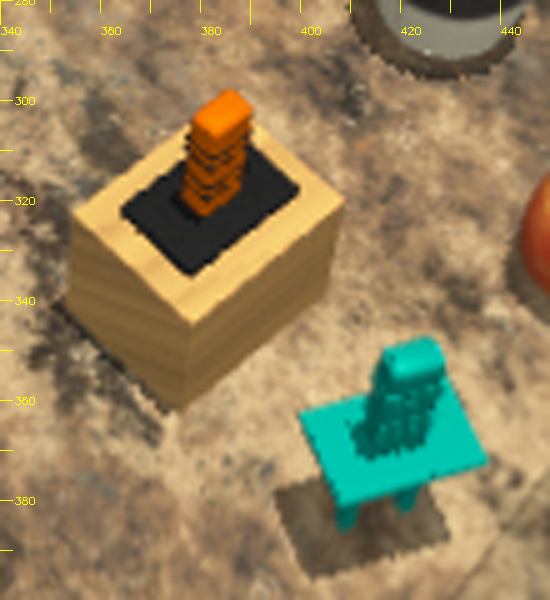

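View pics/t_fork.png

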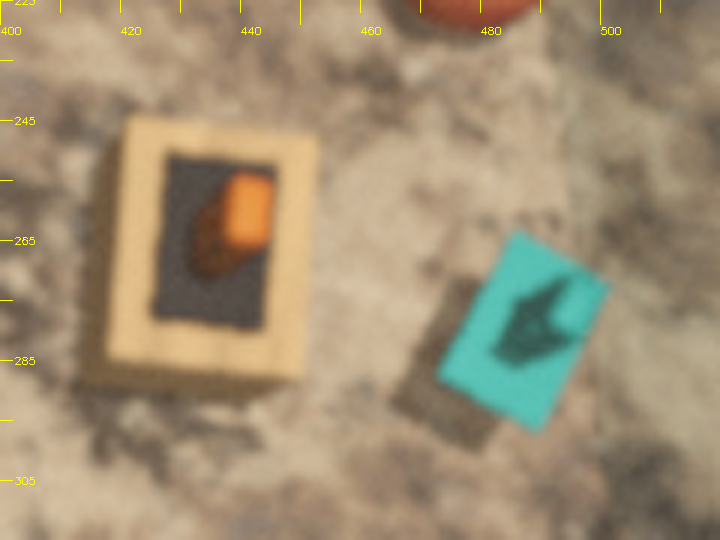

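View pics/s_red.png

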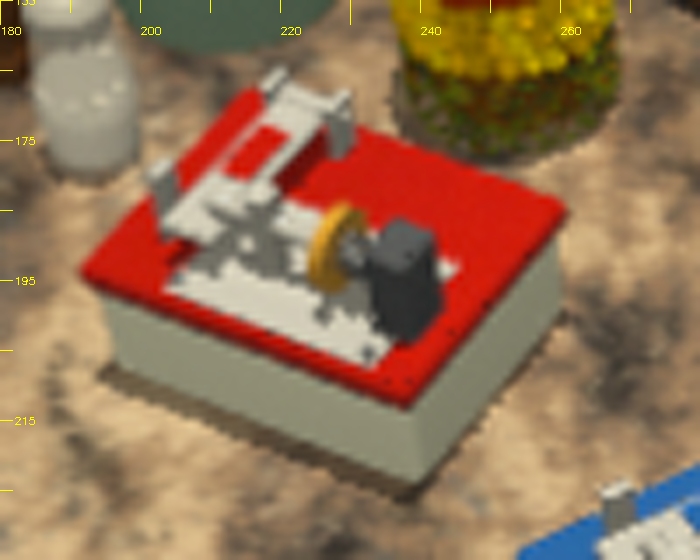

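View pics/t_red.png

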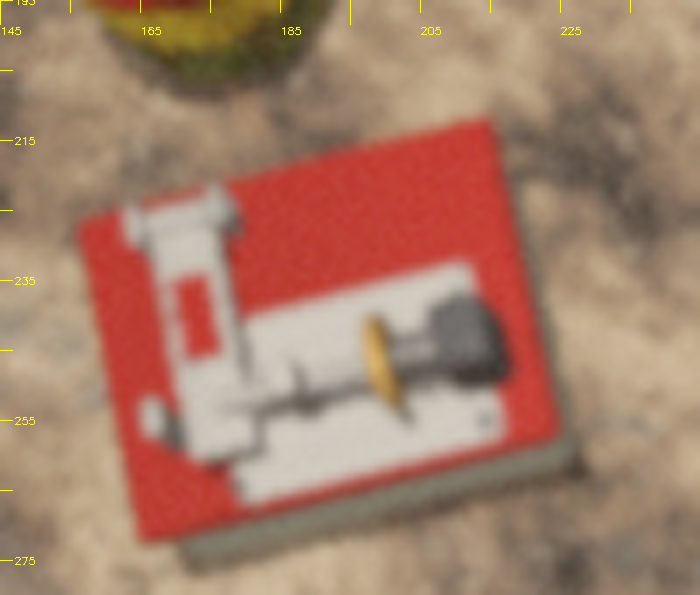

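```bash
cat > fit.py <<'E'
from h import *
import pickle
d=pickle.load(open('f0.pkl','rb'));s,t=d['scene'],d['top']
def rect(w,h): return np.array([[-w,-h],[w,-h],[w,h],[-w,h]])/2
def fit(w,h,obs,x0,freez=True):
    # obs: (frame, corner idx, uv); params x,y,z,yaw
    c=rect(w,h)
    def P(p):
        a=p[3];return np.c_[c@np.array([[np.cos(a),np.sin(a)],[-np.sin(a),np.cos(a)]])+p[:2],np.full(4,p[2])]
    def r(p):
        q=P(p);return np.concatenate([proj(f,q[i])[0]-uv for f,i,uv in obs])
    o=least_squares(r,x0);return o.x,r(o.x).round(1)
# corners: 0:(-x,-y) 1:(+x,-y) 2:(+x,+y) 3:(-x,+y); top image: right=-y, up=+x
box=[(t,3,(165.5,272)),(t,2,(156.5,227)),(t,1,(215.5,212)),(t,0,(225,257.5)),(s,3,(191,194)),(s,0,(238.5,213)),(s,1,(261,184.5))]
for o in (box,box[:4]+box[4:]): print('box',fit(.116,.146,o,[.6,.3,.06,.2]))
# stand
st=[(t,3,(418,285)),(t,2,(421,244.5)),(t,1,(452.5,248)),(t,0,(449,288)),(s,3,(354.5,322.5)),(s,0,(378,344.5)),(s,1,(406.5,319.5))]
print('stand',fit(.092,.072,st,[.45,-.34,.076,0]))
gd=[(t,3,(425.5,277.5)),(t,2,(428,250.5)),(t,1,(446,253)),(t,0,(443.5,279.5)),(s,3,(364,322)),(s,0,(378,335.5)),(s,1,(399,317))]
print('guard',fit(.066,.044,gd,[.45,-.34,.082,0]))
E
python3 fit.py
```

```text
box (array([0.54267629, 0.21969648, 0.05245449, 0.20722084]), array([-0.7,  1.2, -0.4, -0.7,  0. , -1. ,  0.6,  0.1, -0.2,  0.3, -0.4,
        0. ,  0.8,  0.4]))
box (array([0.54267629, 0.21969648, 0.05245449, 0.20722084]), array([-0.7,  1.2, -0.4, -0.7,  0. , -1. ,  0.6,  0.1, -0.2,  0.3, -0.4,
        0. ,  0.8,  0.4]))
stand (array([ 0.45268678, -0.34021834,  0.07580557, -0.15961348]), array([-0.3, -0.2, -0.4,  0.3, -0.5,  0.1,  0.6,  0.2, -0.9, -0.1, -0.3,
        0.1,  1.8,  0. ]))
guard (array([ 0.4546563 , -0.34095911,  0.07916614, -0.16800641]), array([-0.7,  1. , -1. , -0.7,  0.2, -1. ,  0.7,  1.2, -0.5, -0.3,  0.2,
       -0.3,  1.2,  0.6]))
```

```bash
cat > fit2.py <<'E'
from h import *
import pickle
d=pickle.load(open('f0.pkl','rb'));s,t=d['scene'],d['top']
crop('s_red2.png',s,200,165,50,45,14)
crop('t_red2.png',t,170,225,55,45,14)
p,e=tri([(s,(227,190.3)),(t,(199.7,247))]);print(p,e)
a=.207;Rm=np.array([[np.cos(a),np.sin(a)],[-np.sin(a),np.cos(a)]])
print(Rm@(p[:2]-[.5427,.2197]))
E
python3 fit2.py
```

```text
[0.52112844 0.18944132 0.08487334] [np.float64(0.3508793271792746), np.float64(0.3934503338498655)]
[-0.02732996 -0.02517923]
```

View pics/s_red2.png

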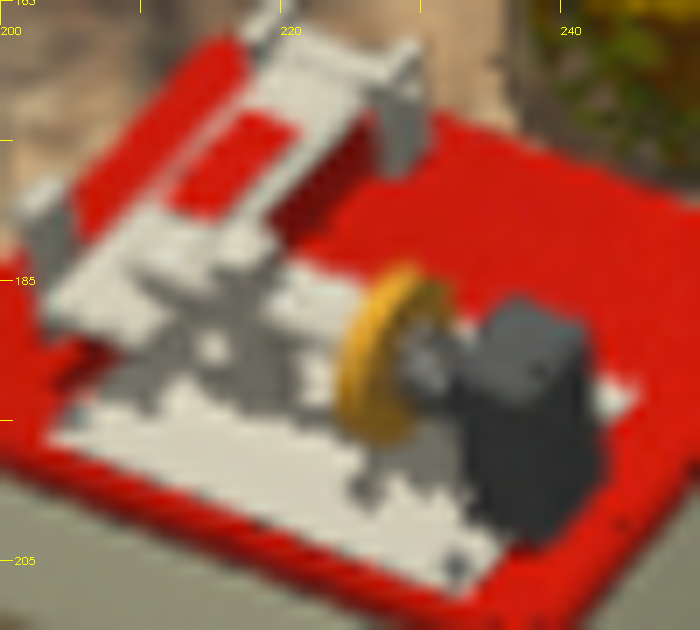

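View pics/t_red2.png

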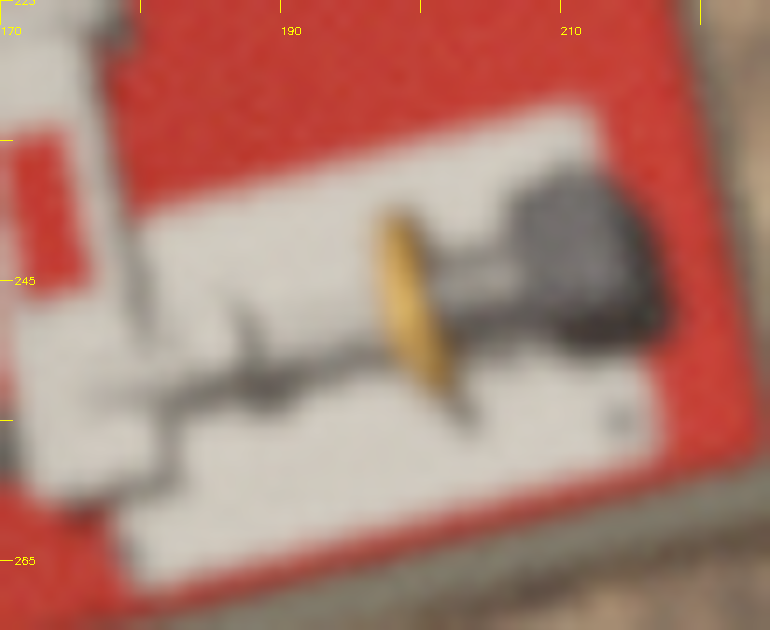

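```bash
cat > fit3.py <<'E'
from h import *
import pickle
d=pickle.load(open('f0.pkl','rb'));s,t=d['scene'],d['top']
a=.207;Rm=np.array([[np.cos(a),np.sin(a)],[-np.sin(a),np.cos(a)]])
B=np.array([.5427,.2197])
def show(n,f,uv,z): p=atz(f,uv,z); print(n,uv,z,(1e3*(Rm@(p[:2]-B))).round(1))
print('collar',[ (lambda p:(p.round(4),1e3*Rm@(p[:2]-B)))(tri([(s,u),(t,v)])[0]) for u,v in (((227.3,190.2),(199.5,246.5)),((227.3,190.2),(199.7,247)))])
show('housing front top L',t,(206.5,238.5),.101)
show('collar top', t,(198,241),.101)
show('collar mid face+y', t,(197.2,246.5),.084)
show('collar mid face-y', t,(201.5,245.5),.084)
show('lug tick',t,(187.7,250),.084)
show('lug base',t,(189,252),.084)
show('strap edge R',t,(178.5,245),.066)
show('strap edge L',t,(171,249),.066)
show('plate +y-x',t,(179,267),.061)
show('plate -y-x',t,(217,257.5),.061)
show('plate -y+x',t,(212,232),.061)
show('hous s',s,(230.8,200),.084)
E
python3 fit3.py
```

```text
collar [(array([0.5226, 0.1902, 0.0836]), array([-25.6897587 , -24.74388228])), (array([0.5214, 0.1892, 0.0851]), array([-27.12310203, -25.51830616]))]
housing front top L (206.5, 238.5) 0.101 [-15.9 -48. ]
collar top (198, 241) 0.101 [-16.6 -28.1]
collar mid face+y (197.2, 246.5) 0.084 [-23.9 -20.3]
collar mid face-y (201.5, 245.5) 0.084 [-24.1 -30.4]
lug tick (187.7, 250) 0.084 [-26.3   2.5]
lug base (189, 252) 0.084 [-31.6   0.5]
strap edge R (178.5, 245) 0.066 [-4.3 25.5]
strap edge L (171, 249) 0.066 [-9.2 44.4]
plate +y-x (179, 267) 0.061 [-54.2  35.4]
plate -y-x (217, 257.5) 0.061 [-54.7 -55.1]
plate -y+x (212, 232) 0.061 [  7.4 -56. ]
hous s (230.8, 200) 0.084 [-52.1 -51.7]
```

```bash
cat >> h.py <<'E'
def go(*wps,cur=None):
    """wps: (x,y,z,yaw) world; prints wz and x,y,z cm from current"""
    st=sense(); p=np.array(st['tool_pos']); Rt=R.from_euler('xyz',st['tool_rot'])
    print('t',round(st['t'],2),'pos',p.round(4),'rot',np.round(st['tool_rot'],4),'gap',round(st['finger_gap']*8.54,2),'F',np.round(st['ft_force'],1))
    for w in wps:
        v=Rt.inv().apply(np.array(w[:3])-p)*100
        r=(Rt.inv()*R.from_euler('xyz',[np.pi,0,w[3]])).as_rotvec()
        print(w,'->',r.round(3),v.round(2))
E
python3 - <<'E'
from h import *
import pickle
d=pickle.load(open('f0.pkl','rb'));s,t=d['scene'],d['top']
print(tri([(s,(383,302.5)),(t,(441.3,258.3))]))
print(proj(s,[.4535,-.3405,.146]),proj(t,[.4535,-.3405,.146]))
go((.44,.20,.25,2.85),(.47,-.1,.25,2.93),(.4535,-.3405,.21,2.977))
E
```

```text
(array([ 0.45664079, -0.33952584,  0.14082097]), [np.float64(1.3170754249382317), np.float64(1.2632502528690384)])
[[383.95033541 301.84459949]] [[441.69264367 260.33094609]]
t 0.1 pos [0.231  0.6068 0.2302] rot [-3.1392  0.      2.7778] gap 8.56 F [ 0.3 -0.1  0.9]
(0.44, 0.2, 0.25, 2.85) -> [-0.002 -0.    -0.072] [-34.   -30.59  -1.9 ]
(0.47, -0.1, 0.25, 2.93) -> [-0.002 -0.    -0.152] [-47.48 -57.56  -1.84]
(0.4535, -0.3405, 0.21, 2.977) -> [-0.002 -0.    -0.199] [-54.5  -80.61   2.22]
```

Two things could be taken for the tool: the orange fork in the wooden stand (scene 383,303 / top 441,258) and the turquoise look-alike (scene 418,365 / top 487,280). A third, less likely one is the black-handled spatula (scene 256,335). The crop shows the orange handle on a black guard in the wood stand, so I choose that one. For the box I choose the red lid (scene 226,194), not the blue one (scene 288,248).

>>> servo_tool --targets '[[[0,0,-0.01,-3,-2.7,-0.5,8.5],[0,0,-0.02,-7,-6,-1,8.5],[0,0,-0.03,-11,-9.5,-1.5,8.5],[0,0,-0.04,-15,-13,-1.9,8.5],[0,0,-0.05,-19,-17,-1.9,8.5],[0,0,-0.06,-23,-21,-1.9,8.5],[0,0,-0.06,-27,-24.5,-1.9,8.5],[0,0,-0.07,-31,-28,-1.9,8.5],[0,0,-0.07,-34,-31,-1.9,8.5],[0,0,-0.09,-36,-35,-1.9,8.5],[0,0,-0.11,-38,-39,-1.9,8.5],[0,0,-0.12,-40,-43,-1.9,8.5],[0,0,-0.13,-42,-47,-1.9,8.5],[0,0,-0.14,-44,-51,-1.9,8.5],[0,0,-0.15,-46,-55,-1.9,8.5],[0,0,-0.16,-47.5,-58,-1.9,8.5],[0,0,-0.16,-47.5,-58,-1.9,8.5],[0,0,-0.16,-47.5,-58,-1.9,8.5]]]'

```text
t: 1.9
tool_pos: [0.4684, -0.104, 0.2499]
tool_rot: [3.141, -0.001, 2.936]
ft_force: [-0.5, 1.3, 0.5]
finger_gap: 0.995
```

Run:
```python
from h import *
go((.4545,-.3405,.22,2.977))
print(sense()['q'])
```

```text
t 1.9 pos [ 0.4684 -0.104   0.2499] rot [ 3.1413e+00 -1.2000e-03  2.9358e+00] gap 8.5 F [-0.5  1.3  0.5]
(0.4545, -0.3405, 0.22, 2.977) -> [ 0.    -0.001 -0.041] [ -3.48 -23.44   2.98]
[ 0.07651049  0.3331493   0.13051845  1.87365552 -0.05312805  0.93934034
  1.59632131]
```

>>> servo_tool --targets '[[[0,0,-0.01,-0.5,-3.5,0,8.5],[0,0,-0.01,-1,-7.5,0.5,8.5],[0,0,-0.02,-1.7,-11.5,1,8.5],[0,0,-0.03,-2.3,-15.5,2,8.5],[0,0,-0.04,-3,-19.5,3,8.5],[0,0,-0.04,-3.3,-22,3,8.5],[0,0,-0.04,-3.5,-23.4,3,8.5],[0,0,-0.04,-3.5,-23.4,3,8.5],[0,0,-0.04,-3.5,-23.4,3,8.5],[0,0,-0.04,-3.5,-23.4,3,8.5]]]'

```text
t: 2.9
tool_pos: [0.4569, -0.3371, 0.2205]
tool_rot: [3.14, 0.0, 2.982]
ft_force: [0.0, 0.1, 0.8]
finger_gap: 0.996
```

Run:
```python
from h import *
f=grab_frame('scene');crop('s1.png',f,340,210,110,140,4)
g=grab_frame('top');crop('t1.png',g,390,215,110,90,6)
go((.4545,-.3405,.097,2.977))
print(sense()['q'])
```

```text
t 3.0 pos [ 0.4566 -0.3379  0.2206] rot [3.1407e+00 4.0000e-04 2.9809e+00] gap 8.51 F [ 0.1 -0.2 -0.4]
(0.4545, -0.3405, 0.097, 2.977) -> [0.001 0.    0.004] [ 0.17 -0.3  12.36]
[ 0.49594666  0.50006313  0.15887722  1.68602491 -0.09375627  0.96297898
  2.09934847]
```

View pics/s1.png

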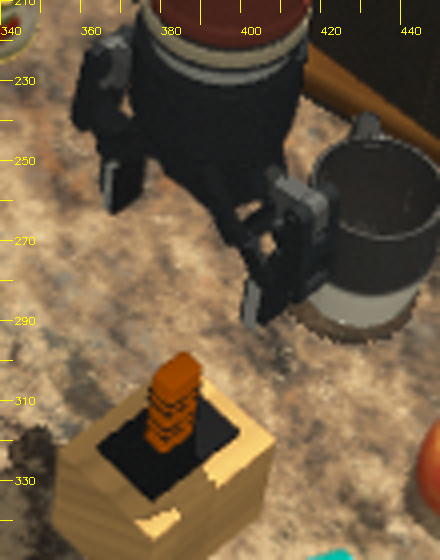

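View pics/t1.png

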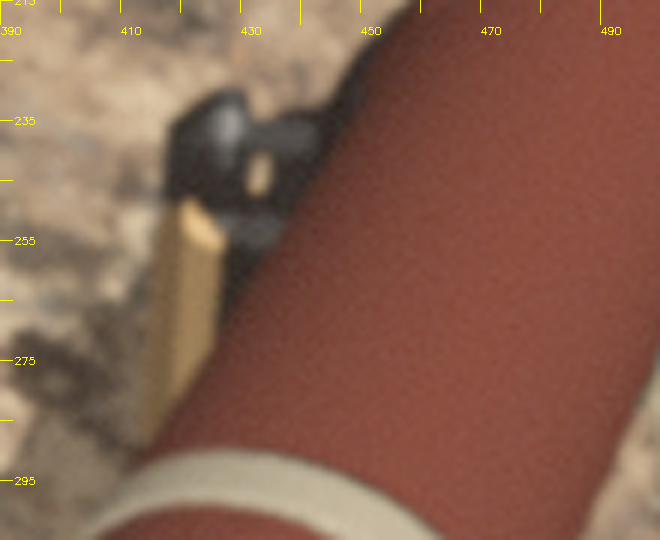

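>>> servo_tool --targets '[[[0,0,0.004,0.1,-0.1,1,8.5],[0,0,0.004,0.1,-0.2,2.5,8.5],[0,0,0.004,0.1,-0.2,4,8.5],[0,0,0.004,0.1,-0.2,5,8.5],[0,0,0.004,0.1,-0.2,5.5,8.5],[0,0,0.004,0.1,-0.2,5.5,8.5],[0,0,0.004,0.1,-0.2,5.5,8.5],[0,0,0.004,0.1,-0.2,5.5,8.5]]]'

```text
t: 3.8
tool_pos: [0.4548, -0.342, 0.166]
tool_rot: [-3.141, 0.001, 2.974]
ft_force: [0.2, 0.2, 0.8]
finger_gap: 0.996
```

Run:
```python
from h import *
f=grab_frame('scene');crop('s2.png',f,340,230,110,130,4)
go((.4545,-.3405,.097,2.977))
```

```text
t 3.85 pos [ 0.4548 -0.342   0.166 ] rot [-3.1409e+00  1.3000e-03  2.9738e+00] gap 8.47 F [-0.8  0.4 -0.5]
(0.4545, -0.3405, 0.097, 2.977) -> [-0.001  0.001 -0.003] [0.06 0.15 6.9 ]
```

View pics/s2.png

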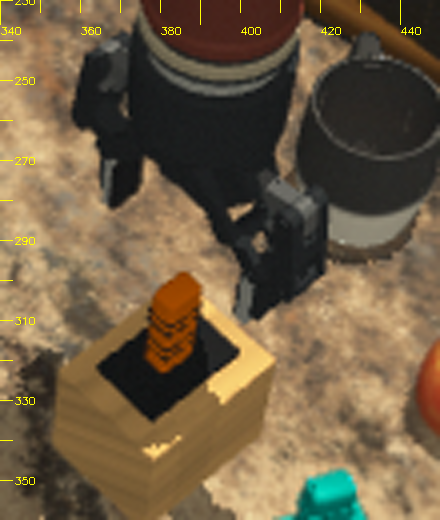

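>>> servo_tool --targets '[[[0,0,-0.003,0.05,0.1,1,8.5],[0,0,-0.003,0.05,0.1,2.5,8.5],[0,0,-0.003,0.05,0.1,4,8.5],[0,0,-0.003,0.05,0.1,5.5,8.5],[0,0,-0.003,0.05,0.1,6.5,8.5],[0,0,-0.003,0.05,0.1,6.9,8.5],[0,0,-0.003,0.05,0.1,6.9,8.5],[0,0,-0.003,0.05,0.1,6.9,8.5]]]'

```text
t: 4.65
tool_pos: [0.4545, -0.3409, 0.0968]
tool_rot: [-3.141, 0.001, 2.977]
ft_force: [1.0, 0.2, -0.2]
finger_gap: 0.993
```

Run:
```python
from h import *
f=grab_frame('scene');crop('s3.png',f,340,250,110,110,5)
go((.4545,-.3405,.097,2.977))
```

```text
t 4.7 pos [ 0.4545 -0.341   0.097 ] rot [-3.1409e+00  1.3000e-03  2.9768e+00] gap 8.5 F [ 0.6 -1.3 -0.6]
(0.4545, -0.3405, 0.097, 2.977) -> [-0.001  0.001 -0.   ] [ 0.01  0.05 -0.  ]
```

View pics/s3.png

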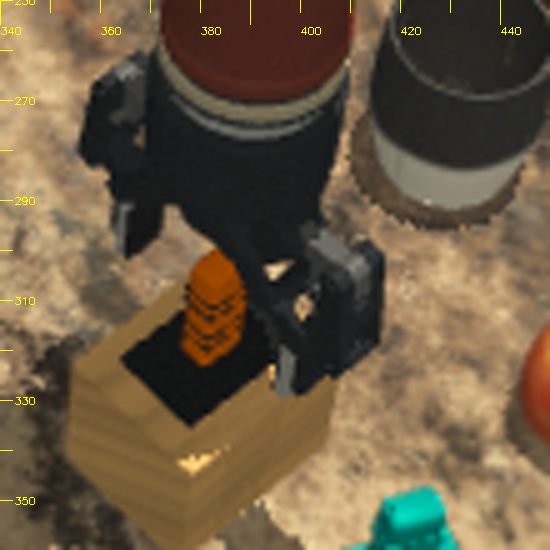

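The fingers straddle the handle, with the left tip at (364,300), the right tip at (396,328) and the handle at about (381,312). I'm closing now.

>>> servo_tool --targets '[[[0,0,0,0,0,0,6],[0,0,0,0,0,0,4],[0,0,0,0,0,0,2.5],[0,0,0,0,0,0,1.5],[0,0,0,0,0,0,0.5],[0,0,0,0,0,0,0.5],[0,0,0,0,0,0,0.5],[0,0,0,0,0,0,0.5],[0,0,0,0,0,0,0.5],[0,0,0,0,0,0,0.5],[0,0,0,0,0,0,0.5]]]'

```text
t: 5.8
tool_pos: [0.4542, -0.3407, 0.0965]
tool_rot: [-3.141, 0.0, 2.977]
ft_force: [-0.5, 0.3, 1.1]
finger_gap: 0.173
```

Run:
```python
from h import *
f=grab_frame('scene');crop('s4.png',f,340,250,110,110,5)
go((.4545,-.3405,.097,2.977))
```

```text
t 5.85 pos [ 0.4542 -0.3407  0.0965] rot [-3.1414e+00  3.0000e-04  2.9768e+00] gap 1.54 F [-0.9  0.6  2. ]
(0.4545, -0.3405, 0.097, 2.977) -> [-0.  0. -0.] [-0.03  0.02 -0.05]
```

View pics/s4.png

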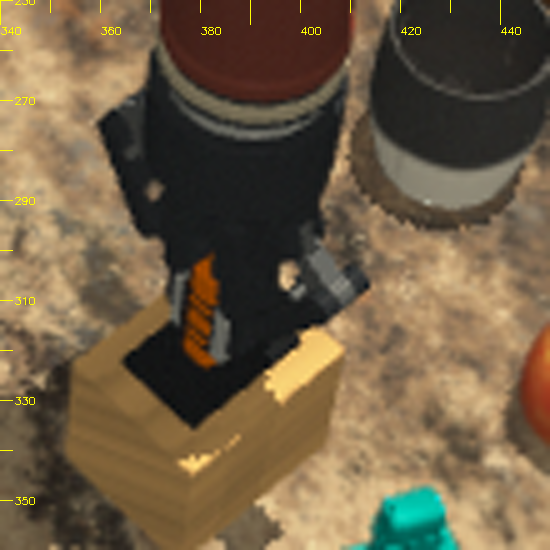

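>>> servo_tool --targets '[[[0,0,0,0,0,-0.5,0.5],[0,0,0,0,0,-1.5,0.5],[0,0,0,0,0,-3,0.5],[0,0,0,0,0,-4.5,0.5],[0,0,0,0,0,-6,0.5],[0,0,0,0,0,-7.5,0.5],[0,0,0,0,0,-9,0.5],[0,0,0,0,0,-10.5,0.5],[0,0,0,0,0,-12,0.5],[0,0,0,0,0,-13.5,0.5],[0,0,0,0,0,-14.5,0.5],[0,0,0,0,0,-15,0.5],[0,0,0,0,0,-15,0.5],[0,0,0,0,0,-15,0.5]]]'

```text
t: 7.25
tool_pos: [0.4537, -0.3403, 0.2457]
tool_rot: [3.141, -0.001, 2.977]
ft_force: [0.3, 0.5, -1.3]
finger_gap: 0.183
```

Run:
```python
from h import *
f=grab_frame('scene');crop('s5.png',f,340,200,110,140,4)
go((.48,-.067,.245,3.163),(.5195,.205,.245,3.349))
print(sense()['q'])
```

```text
t 7.3 pos [ 0.4536 -0.3402  0.2455] rot [ 3.1408e+00 -1.7000e-03  2.9768e+00] gap 1.55 F [ 0.1  0.5 -1.6]
(0.48, -0.067, 0.245, 3.163) -> [ 0.001 -0.002 -0.186] [ 1.88 27.38  0.08]
(0.5195, 0.205, 0.245, 3.349) -> [ 0.001 -0.002 -0.372] [ 2.45 54.86  0.1 ]
[ 0.49666375  0.47456347  0.16594955  1.65266262 -0.08838166  1.02361985
  2.09677803]
```

View pics/s5.png

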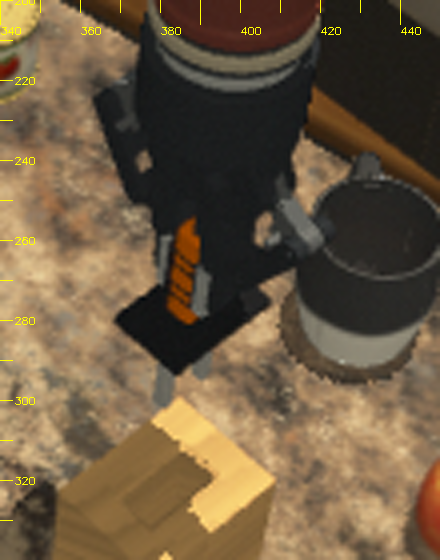

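The fork is out and hanging straight, with the prongs at (377,295) and the guard at (378,283). I'm carrying it to the red box.

>>> servo_tool --targets '[[[0,0,-0.01,0.1,1.5,0,0.5],[0,0,-0.03,0.3,4,0,0.5],[0,0,-0.05,0.6,7.5,0,0.5],[0,0,-0.08,0.9,11,0,0.5],[0,0,-0.1,1.2,15,0,0.5],[0,0,-0.13,1.5,19,0,0.5],[0,0,-0.16,1.8,23,0,0.5],[0,0,-0.18,1.9,27,0,0.5],[0,0,-0.21,2,31,0,0.5],[0,0,-0.24,2.1,35,0,0.5],[0,0,-0.27,2.2,39,0,0.5],[0,0,-0.29,2.3,43,0,0.5],[0,0,-0.32,2.4,47,0,0.5],[0,0,-0.34,2.4,50.5,0,0.5],[0,0,-0.36,2.4,53,0,0.5],[0,0,-0.37,2.4,54.5,0,0.5],[0,0,-0.372,2.45,54.9,0,0.5],[0,0,-0.372,2.45,54.9,0,0.5],[0,0,-0.372,2.45,54.9,0,0.5],[0,0,-0.372,2.45,54.9,0,0.5]]]'

```text
t: 9.3
tool_pos: [0.5201, 0.203, 0.2464]
tool_rot: [-3.14, -0.0, -2.937]
ft_force: [-0.5, -0.5, -1.2]
finger_gap: 0.185
```

Run:
```python
from h import *
f=grab_frame('scene');crop('s6.png',f,170,100,120,120,5)
f2=grab_frame('top');crop('t6.png',f2,130,180,120,100,6)
go((.5195,.205,.185,3.349),(.5195,.205,.150,3.349))
print(sense()['q'])
```

```text
t 9.4 pos [0.5201 0.2036 0.2464] rot [-3.1410e+00 -1.0000e-04 -2.9366e+00] gap 1.52 F [ 0.1  0.2 -1.3]
(0.5195, 0.205, 0.185, 3.349) -> [-0.001 -0.    -0.002] [0.03 0.15 6.14]
(0.5195, 0.205, 0.15, 3.349) -> [-0.001 -0.    -0.002] [0.03 0.15 9.64]
[-0.38628947  0.45673418 -0.03963662  1.67176525  0.02123708  1.01368556
  1.34270633]
```

View pics/s6.png

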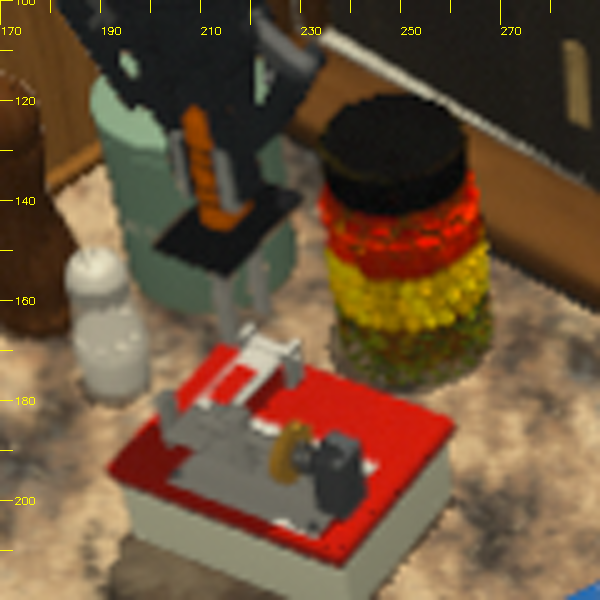

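View pics/t6.png

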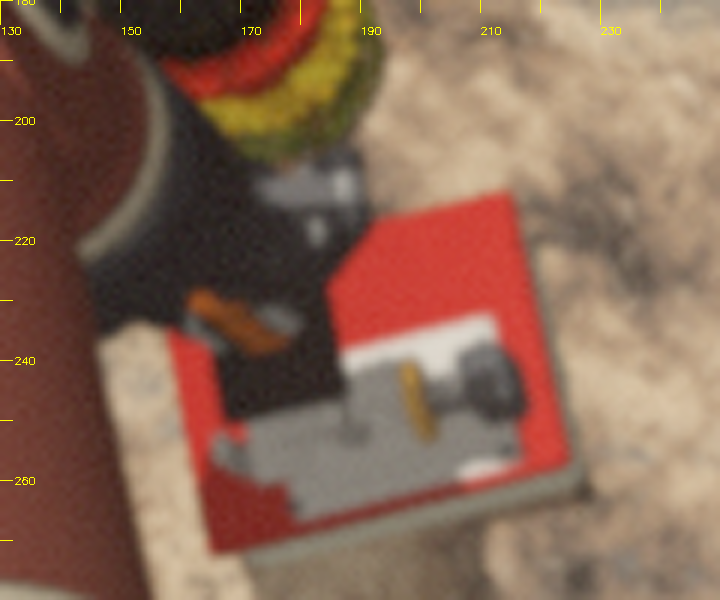

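>>> servo_tool --targets '[[[0,0,0,0,0.1,0.5,0.5],[0,0,0,0,0.15,1.5,0.5],[0,0,0,0,0.15,2.5,0.5],[0,0,0,0,0.15,3.5,0.5],[0,0,0,0,0.15,4.5,0.5],[0,0,0,0,0.15,5,0.5],[0,0,0,0,0.15,5,0.5],[0,0,0,0,0.15,5,0.5],[0,0,0,0,0.15,5,0.5]]]'

```text
t: 10.3
tool_pos: [0.5201, 0.2067, 0.1968]
tool_rot: [3.141, 0.001, -2.934]
ft_force: [0.1, -0.1, -1.5]
finger_gap: 0.179
```

Run:
```python
from h import *
f=grab_frame('scene');crop('s7.png',f,190,130,70,80,7)
f2=grab_frame('top');crop('t7.png',f2,155,205,70,65,9)
go((.5195,.205,.150,3.349))
p=sense()['tool_pos'];a=.207;ex=np.array([np.cos(a),np.sin(a),0]);ey=np.array([-np.sin(a),np.cos(a),0])
T=p-[0,0,.0825]
print('tips scene',proj(f,[T-.0135*ex,T+.0135*ex]),'top',proj(f2,[T-.0135*ex,T+.0135*ex]))
G=p+[0,0,-.0195+.006]
print('guard top corners',proj(f,[G+i*ex*.033+j*ey*.022 for i,j in ((-1,-1),(1,-1),(1,1),(-1,1))]),proj(f2,[G+i*ex*.033+j*ey*.022 for i,j in ((-1,-1),(1,-1),(1,1),(-1,1))]))
```

```text
t 10.4 pos [0.52   0.2066 0.1968] rot [ 3.1414e+00  1.0000e-03 -2.9344e+00] gap 1.55 F [ 0.6  0.3 -1. ]
(0.5195, 0.205, 0.15, 3.349) -> [ 0.     0.001 -0.   ] [ 0.08 -0.15  4.68]
tips scene [[217.69266589 182.32795723]
 [223.69646306 175.79407756]] top [[189.63138943 251.26404849]
 [187.32907835 239.70731142]]
guard top corners [[216.73460873 169.11098008]
 [231.92973923 152.93717184]
 [216.91665949 147.509689  ]
 [201.44288015 163.38798425]] [[192.62979306 250.99098742]
 [186.66386226 221.08874579]
 [166.44659939 226.29888262]
 [172.10963838 256.25955202]]
```

View pics/s7.png

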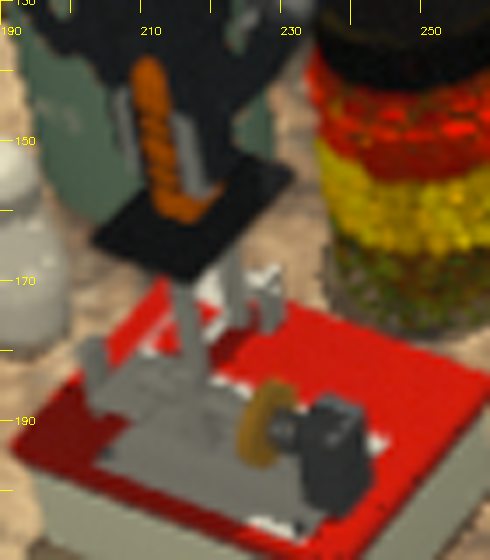

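View pics/t7.png

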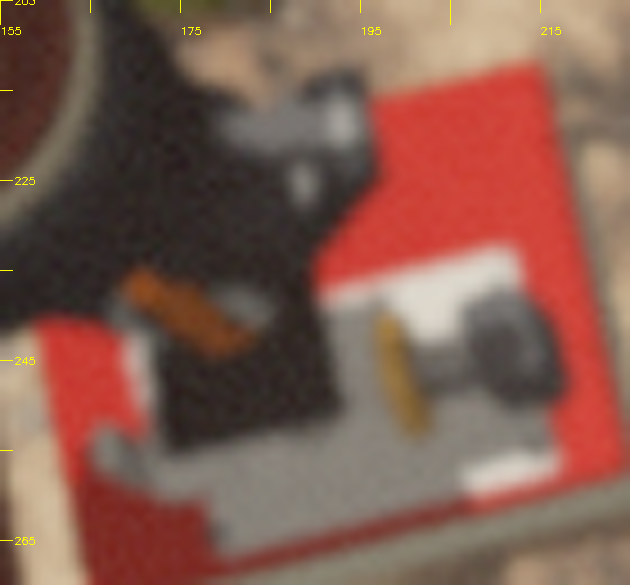

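```bash
cat > fit4.py <<'E'
from fit import *
o=[(t,0,(192.2,250.3)),(t,3,(173.7,255)),(s,0,(217,170)),(s,1,(232,154.5)),(s,3,(203,164.5))]
x,r=fit(.066,.044,o,[.52,.206,.18,.2]);print('guard held',x,r)
E
python3 fit4.py | tail -1
python3 - <<'E'
from h import *
import pickle
d=pickle.load(open('f0.pkl','rb'));s,t=d['scene'],d['top']
# box lid with z free vs fixed .06, weighting
import fit
B=np.array
for z in (.0525,.06):
    o=least_squares(lambda p: np.concatenate([ (lambda q: proj(f,q)[0]-uv)(np.r_[p[:2]+R.from_euler('z',p[2]).as_matrix()[:2,:2]@fit.rect(.116,.146)[i],z]) for f,i,uv in fit.box]),[.54,.22,.2]); print(z,o.x,o.cost)
E
```

```text
guard held [0.52291743 0.20791205 0.17673302 0.20954405] [ 0.7 -0.1 -1.2  0.5  0.7  0.3  0.7 -0.4 -0.6  0.1]
box (array([0.54267629, 0.21969648, 0.05245449, 0.20722084]), array([-0.7,  1.2, -0.4, -0.7,  0. , -1. ,  0.6,  0.1, -0.2,  0.3, -0.4,
        0. ,  0.8,  0.4]))
box (array([0.54267629, 0.21969648, 0.05245449, 0.20722084]), array([-0.7,  1.2, -0.4, -0.7,  0. , -1. ,  0.6,  0.1, -0.2,  0.3, -0.4,
        0. ,  0.8,  0.4]))
stand (array([ 0.45268678, -0.34021834,  0.07580557, -0.15961348]), array([-0.3, -0.2, -0.4,  0.3, -0.5,  0.1,  0.6,  0.2, -0.9, -0.1, -0.3,
        0.1,  1.8,  0. ]))
guard (array([ 0.4546563 , -0.34095911,  0.07916614, -0.16800641]), array([-0.7,  1. , -1. , -0.7,  0.2, -1. ,  0.7,  1.2, -0.5, -0.3,  0.2,
       -0.3,  1.2,  0.6]))
0.0525 [0.54266133 0.21967783 0.20721718] 2.616357575772529
0.06 [0.54019828 0.2166065  0.20661449] 4.909334250841931
```

```bash
cat > ov.py <<'E'
from h import *
import pickle,sys
d=pickle.load(open('f0.pkl','rb'))
g=np.array([float(sys.argv[1]),float(sys.argv[2]),.084]);a=.207
ex=np.array([np.cos(a),np.sin(a),0]);ey=np.array([-np.sin(a),np.cos(a),0]);ez=np.array([0,0,1.])
out=[]
for n,off,(x0,y0) in (('scene',(.5,1.2),(200,160)),('top',(-.3,-.5),(168,220))):
    f=d[n];S=12;im=cv2.resize(f['image'][y0:y0+45,x0:x0+50],None,fx=S,fy=S,interpolation=cv2.INTER_CUBIC)
    def pl(P,c):
        q=((proj(f,P)+off-[x0,y0]+.5)*S).astype(int); cv2.polylines(im,[q],False,c,1)
    th=np.linspace(0,2*np.pi,40)
    pl([g-.012*ey+.017*(np.cos(u)*ex+np.sin(u)*ez) for u in th],(0,255,0))
    pl([g+.011*ey+.008*(np.cos(u)*ex+np.sin(u)*ez) for u in th],(0,0,255))
    pl([g+.03*ey,g-.044*ey],(255,0,255))
    B=g-.024*ez
    pl([B-.044*ey-.017*ex,B-.044*ey+.017*ex],(0,255,255)); pl([B+.041*ez-.044*ey-.017*ex,B+.041*ez-.044*ey+.017*ex],(0,255,255))
    out.append(im)
h=np.hstack(out); h=cv2.resize(h,(800,int(h.shape[0]*800/h.shape[1]))); save(sys.argv[3],h)
E
python3 ov.py .520 .2066 ov1.png
```

```text
(no output)
```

View pics/ov1.png

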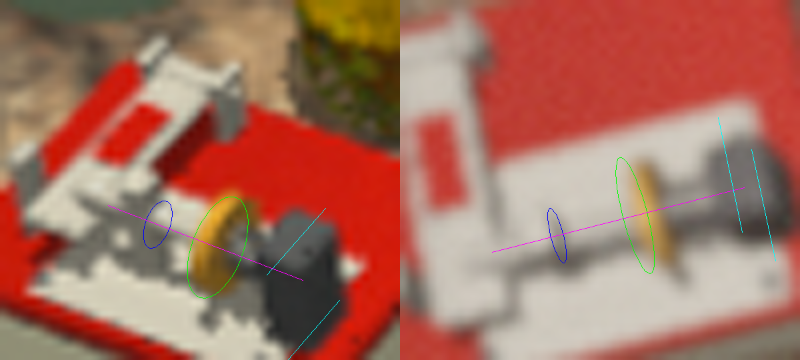

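>>> servo_tool --targets '[[[0,0,0,0,-0.15,0,0.5],[0,0,0,0,-0.15,0.5,0.5],[0,0,0,0,-0.15,1,0.5],[0,0,0,0,-0.15,1.5,0.5],[0,0,0,0,-0.15,2,0.5],[0,0,0,0,-0.15,2.5,0.5],[0,0,0,0,-0.15,2.5,0.5]]]'

```text
t: 11.1
tool_pos: [0.5194, 0.2048, 0.1703]
tool_rot: [-3.141, -0.002, -2.934]
ft_force: [0.6, -0.3, -1.9]
finger_gap: 0.177
```

Run:
```python
from h import *
f=grab_frame('scene');crop('s8.png',f,190,140,70,70,8)
f2=grab_frame('top');crop('t8.png',f2,155,205,70,65,9)
go((.5203,.205,.150,3.349))
```

```text
t 11.2 pos [0.5199 0.205  0.1711] rot [-3.1415e+00 -4.0000e-04 -2.9343e+00] gap 1.54 F [ 0.8  0.2 -1.9]
(0.5203, 0.205, 0.15, 3.349) -> [-0. -0. -0.] [-0.03 -0.01  2.11]
```

View pics/s8.png

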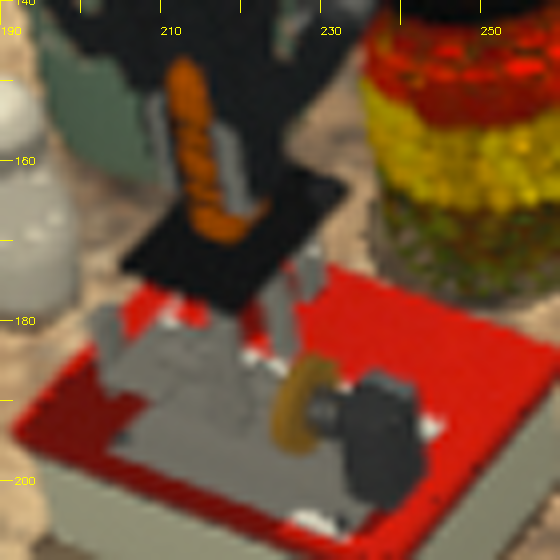

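View pics/t8.png

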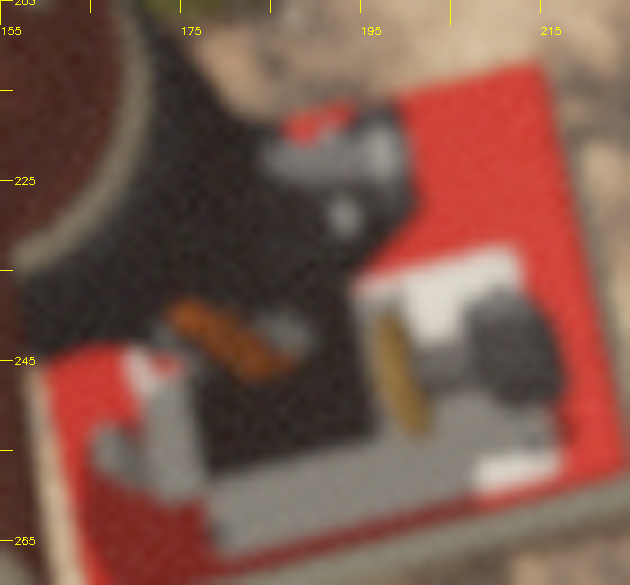

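>>> servo_tool --targets '[[[0,0,0,-0.03,0,0.5,0.5],[0,0,0,-0.03,0,1,0.5],[0,0,0,-0.03,0,1.5,0.5],[0,0,0,-0.03,0,2,0.5],[0,0,0,-0.03,0,2.1,0.5],[0,0,0,-0.03,0,2.1,0.5]]]'

```text
t: 11.8
tool_pos: [0.5201, 0.205, 0.1499]
tool_rot: [-3.141, -0.001, -2.934]
ft_force: [-0.1, 0.6, -1.1]
finger_gap: 0.182
```

Run:
```python
from h import *
f=grab_frame('scene');crop('s9.png',f,190,140,70,70,8)
go((.5203,.205,.150,3.349))
```

```text
t 11.85 pos [0.5203 0.2051 0.1502] rot [-3.1415e+00 -2.0000e-04 -2.9344e+00] gap 1.51 F [ 0.7  0.  -0.6]
(0.5203, 0.205, 0.15, 3.349) -> [-0. -0. -0.] [ 0.   -0.01  0.02]
```

View pics/s9.png

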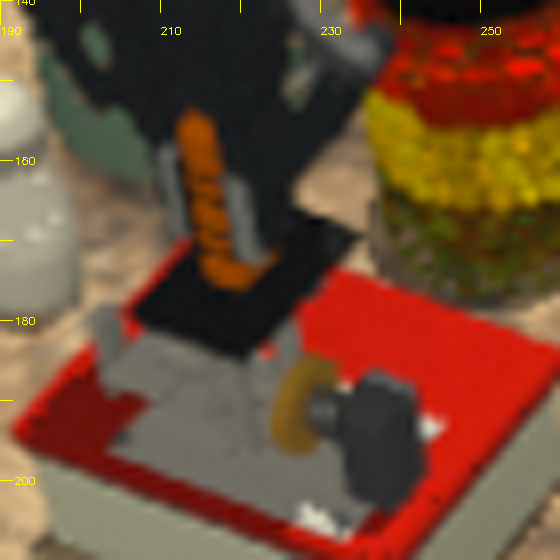

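>>> servo_tool --targets '[[[0,0,0,0,-0.3,0,0.5],[0,0,0,0,-0.6,0,0.5],[0,0,0,0,-0.9,0,0.5],[0,0,0,0,-1.2,0,0.5],[0,0,0,0,-1.5,0,0.5],[0,0,0,0,-1.8,0,0.5],[0,0,0,0,-2.1,0,0.5],[0,0,0,0,-2.1,0,0.5],[0,0,0,0,-2.1,0,0.5],[0,0,0,0,-2.1,0,0.5]]]'

```text
t: 12.85
tool_pos: [0.5246, 0.1851, 0.1505]
tool_rot: [3.141, 0.0, -2.934]
ft_force: [-1.4, 3.5, -0.6]
finger_gap: 0.182
```

Run:
```python
from h import *
f=grab_frame('scene');crop('s10.png',f,180,130,80,80,7)
go((.5203,.205,.150,3.349))
```

```text
t 12.9 pos [0.5246 0.185  0.1505] rot [ 3.1411e+00  3.0000e-04 -2.9338e+00] gap 1.53 F [-2.5  4.1  1.8]
(0.5203, 0.205, 0.15, 3.349) -> [0. 0. 0.] [0.01 2.04 0.05]
```

View pics/s10.png

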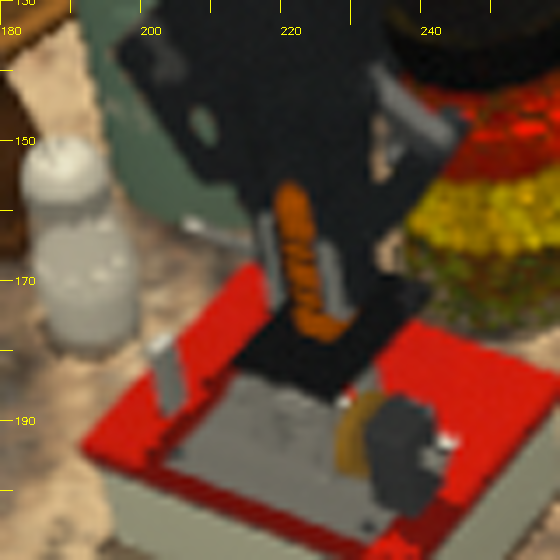

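>>> servo_tool --targets '[[[0,0,0,0,-0.2,0,0.5],[0,0,0,0,-0.2,0,0.5],[0,0,0,0,-0.2,0,0.5],[0,0,0,0,0.2,0,0.5],[0,0,0,0,0.6,0,0.5],[0,0,0,0,1.0,0,0.5],[0,0,0,0,1.4,0,0.5],[0,0,0,0,1.6,0,0.5],[0,0,0,0,1.6,0,0.5],[0,0,0,0,1.6,0,0.5]]]'

```text
t: 13.9
tool_pos: [0.5213, 0.1988, 0.15]
tool_rot: [-3.14, -0.001, -2.935]
ft_force: [-0.1, 0.3, -1.0]
finger_gap: 0.179
```

Run:
```python
from h import *
f=grab_frame('scene');crop('s11.png',f,180,130,80,80,7)
go((.5203,.205,.150,3.349))
```

```text
t 13.95 pos [0.5214 0.1989 0.1501] rot [-3.1401e+00 -7.0000e-04 -2.9355e+00] gap 1.5 F [ 0.8  0.8 -2.2]
(0.5203, 0.205, 0.15, 3.349) -> [-0.001 -0.001 -0.001] [-0.02  0.62  0.01]
```

View pics/s11.png

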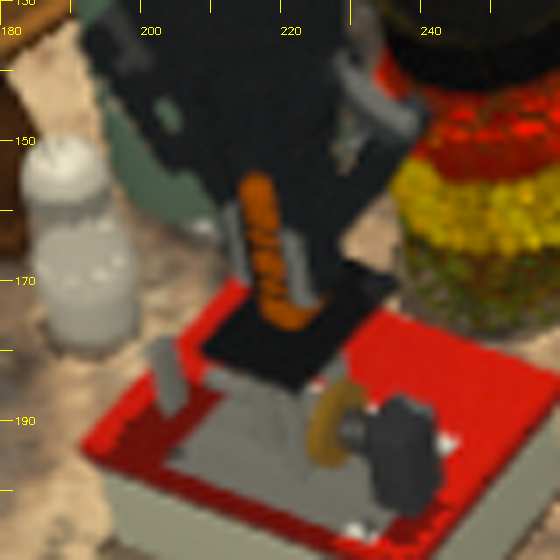

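The collar has sprung back to (227,190), the strap is up, and no contact force remains. I'm lifting out.

>>> servo_tool --targets '[[[0,0,0,0,0,-0.5,0.5],[0,0,0,0,0,-1.5,0.5],[0,0,0,0,0,-2.5,0.5],[0,0,0,0,0,-3.5,0.5],[0,0,0,0,0,-5,0.5],[0,0,0,0,0,-6.5,0.5],[0,0,0,0,0,-8,0.5],[0,0,0,0,0,-9.2,0.5],[0,0,0,0,0,-9.7,0.5],[0,0,0,0,0,-9.7,0.5],[0,0,0,0,0,-9.7,0.5]]]'

```text
t: 15.05
tool_pos: [0.5209, 0.2, 0.2468]
tool_rot: [-3.141, -0.001, -2.934]
ft_force: [-1.2, -0.5, -1.8]
finger_gap: 0.174
```

Run:
```python
from h import *
go((.48,-.067,.247,3.163),(.4542,-.3407,.247,2.977))
```

```text
t 15.05 pos [0.5209 0.2    0.2468] rot [-3.1413e+00 -1.2000e-03 -2.9343e+00] gap 1.49 F [-1.2 -0.5 -1.8]
(0.48, -0.067, 0.247, 3.163) -> [-0.    -0.001  0.186] [  9.5  -25.29   0.  ]
(0.4542, -0.3407, 0.247, 2.977) -> [-0.    -0.001  0.372] [ 1.765e+01 -5.154e+01  2.000e-02]
```

>>> servo_tool --targets '[[[0,0,0.01,0.5,-1.3,0,0.5],[0,0,0.03,1.5,-4,0,0.5],[0,0,0.05,2.8,-7.5,0,0.5],[0,0,0.08,4.1,-11,0,0.5],[0,0,0.11,5.5,-14.5,0,0.5],[0,0,0.13,6.8,-18,0,0.5],[0,0,0.16,8.1,-21.5,0,0.5],[0,0,0.18,9.4,-25,0,0.5],[0,0,0.21,10.6,-28.5,0,0.5],[0,0,0.24,11.7,-32,0,0.5],[0,0,0.26,12.8,-35.5,0,0.5],[0,0,0.29,13.9,-39,0,0.5],[0,0,0.31,15,-42.5,0,0.5],[0,0,0.34,16,-46,0,0.5],[0,0,0.355,16.8,-48.7,0,0.5],[0,0,0.365,17.3,-50.5,0,0.5],[0,0,0.372,17.65,-51.5,0,0.5],[0,0,0.372,17.65,-51.5,0,0.5],[0,0,0.372,17.65,-51.5,0,0.5],[0,0,0.372,17.65,-51.5,0,0.5]]]'

```text
t: 17.05
tool_pos: [0.4553, -0.3381, 0.2473]
tool_rot: [3.14, -0.0, 2.98]
ft_force: [1.0, -0.4, -1.6]
finger_gap: 0.181
```

Run:
```python
from h import *
f=grab_frame('scene');crop('s12.png',f,340,200,110,140,4)
crop('s12r.png',f,180,100,160,180,3)
go((.4542,-.3407,.247,2.977),(.4542,-.3407,.175,2.977))
```

```text
t 17.1 pos [ 0.4552 -0.3383  0.2473] rot [3.1404 0.     2.9797] gap 1.53 F [ 0.5  0.1 -1.6]
(0.4542, -0.3407, 0.247, 2.977) -> [0.001 0.    0.003] [ 0.06 -0.25  0.03]
(0.4542, -0.3407, 0.175, 2.977) -> [0.001 0.    0.003] [ 0.06 -0.26  7.23]
```

View pics/s12.png

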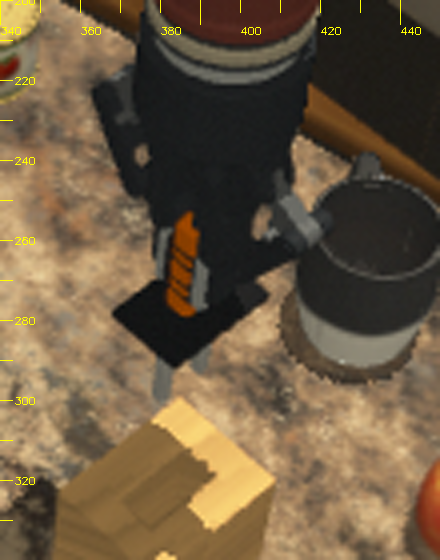

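View pics/s12r.png

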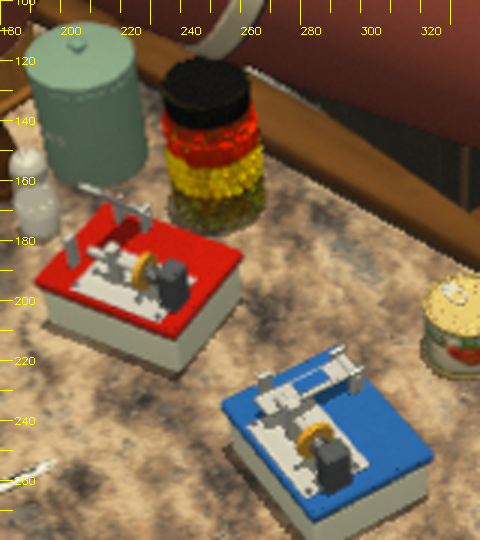

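The red strap is open (its raised edge is at 215,163) and the blue strap is still down. I'm lowering above the pocket and letting it settle.

>>> servo_tool --targets '[[[0,0,0.002,0.05,-0.1,1,0.5],[0,0,0.003,0.06,-0.15,2.5,0.5],[0,0,0.003,0.06,-0.15,4,0.5],[0,0,0.003,0.06,-0.15,5.5,0.5],[0,0,0.003,0.06,-0.15,6.3,0.5],[0,0,0.003,0.06,-0.15,6.5,0.5],[0,0,0.003,0.06,-0.15,6.5,0.5],[0,0,0.003,0.06,-0.15,6.5,0.5]]]'

```text
t: 17.9
tool_pos: [0.4541, -0.3418, 0.183]
tool_rot: [-3.141, 0.001, 2.974]
ft_force: [-0.5, -0.7, -1.1]
finger_gap: 0.181
```

Run:
```python
from h import *
f=grab_frame('scene');crop('s13.png',f,340,240,110,110,5)
go((.4542,-.3407,.099,2.977))
```

```text
t 17.95 pos [ 0.4542 -0.3418  0.1831] rot [-3.1408e+00  1.5000e-03  2.9739e+00] gap 1.53 F [ 0.7 -0.7 -1.5]
(0.4542, -0.3407, 0.099, 2.977) -> [-0.001  0.002 -0.003] [0.03 0.12 8.41]
```

View pics/s13.png

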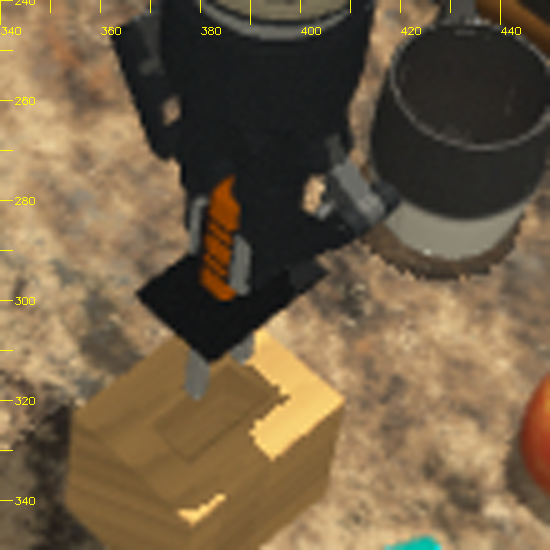

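>>> servo_tool --targets '[[[0,0,-0.003,0.03,0.12,0.5,0.5],[0,0,-0.003,0.03,0.12,1.3,0.5],[0,0,-0.003,0.03,0.12,2.1,0.5],[0,0,-0.003,0.03,0.12,3,0.5],[0,0,-0.003,0.03,0.12,3.5,0.5],[0,0,-0.003,0.03,0.12,3.5,0.5]]]'

```text
t: 18.55
tool_pos: [0.453, -0.3398, 0.1461]
tool_rot: [3.141, -0.002, 2.977]
ft_force: [0.1, -0.2, -1.8]
finger_gap: 0.181
```

Run:
```python
from h import *
f=grab_frame('scene');crop('s14.png',f,340,240,110,110,5)
go((.4542,-.3407,.099,2.977))
```

```text
t 18.6 pos [ 0.4534 -0.3401  0.1467] rot [ 3.1411e+00 -1.2000e-03  2.9768e+00] gap 1.54 F [ 0.2  0.5 -0.7]
(0.4542, -0.3407, 0.099, 2.977) -> [ 0.    -0.001 -0.   ] [-0.1  -0.04  4.77]
```

View pics/s14.png

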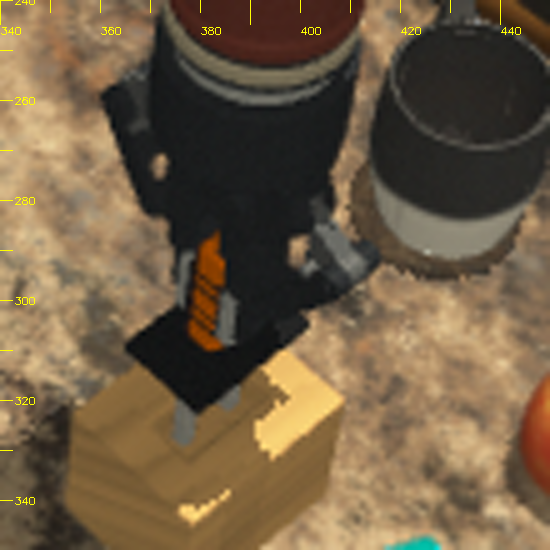

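The tips are in the pocket mouth (near prong at 375,328) with no contact force. I'm lowering the rest of the way.

>>> servo_tool --targets '[[[0,0,0,-0.05,-0.03,0.7,0.5],[0,0,0,-0.08,-0.04,1.5,0.5],[0,0,0,-0.08,-0.04,2.3,0.5],[0,0,0,-0.08,-0.04,3.1,0.5],[0,0,0,-0.08,-0.04,3.8,0.5],[0,0,0,-0.08,-0.04,4.4,0.5],[0,0,0,-0.08,-0.04,4.8,0.5],[0,0,0,-0.08,-0.04,4.9,0.5],[0,0,0,-0.08,-0.04,4.9,0.5]]]'

```text
t: 19.5
tool_pos: [0.4544, -0.3409, 0.0983]
tool_rot: [-3.141, -0.0, 2.977]
ft_force: [-0.7, 0.1, -1.4]
finger_gap: 0.177
```

Run:
```python
from h import *
f=grab_frame('scene');crop('s15.png',f,340,240,110,110,5)
go((.4542,-.3407,.0965,2.977))
```

```text
t 19.55 pos [ 0.4545 -0.3409  0.0985] rot [-3.1413e+00  4.0000e-04  2.9768e+00] gap 1.52 F [-0.6 -0.3 -1. ]
(0.4542, -0.3407, 0.0965, 2.977) -> [-0.  0. -0.] [0.03 0.02 0.2 ]
```

View pics/s15.png

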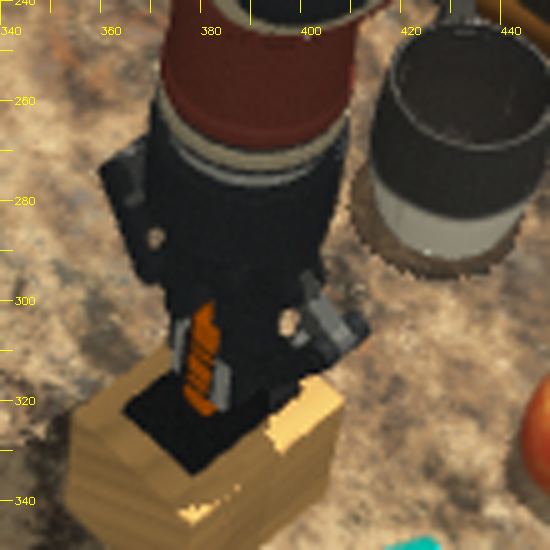

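Almost seated. I'll go down about 2 mm more, then open and wait before lifting.

>>> servo_tool --targets '[[[0,0,0,0,0,0.1,0.5],[0,0,0,0,0,0.15,0.5],[0,0,0,0,0,0.15,0.5],[0,0,0,0,0,0.15,2.2],[0,0,0,0,0,0.15,3],[0,0,0,0,0,0.15,5],[0,0,0,0,0,0.15,7],[0,0,0,0,0,0.15,8.5],[0,0,0,0,0,0.15,8.5],[0,0,0,0,0,0.15,8.5],[0,0,0,0,0,0.15,8.5],[0,0,0,0,0,0.15,8.5]]]'

```text
t: 20.75
tool_pos: [0.4543, -0.3408, 0.0968]
tool_rot: [-3.142, -0.0, 2.977]
ft_force: [0.2, 0.5, -0.2]
finger_gap: 0.994
```

Run:
```python
from h import *
f=grab_frame('scene');crop('s16.png',f,340,240,110,110,5)
go((.4542,-.3407,.0965,2.977))
```

```text
t 20.8 pos [ 0.4543 -0.3408  0.0968] rot [-3.1415 -0.      2.9768] gap 8.47 F [-0.1  0.2  0.3]
(0.4542, -0.3407, 0.0965, 2.977) -> [-0. -0. -0.] [0.01 0.01 0.03]
```

View pics/s16.png

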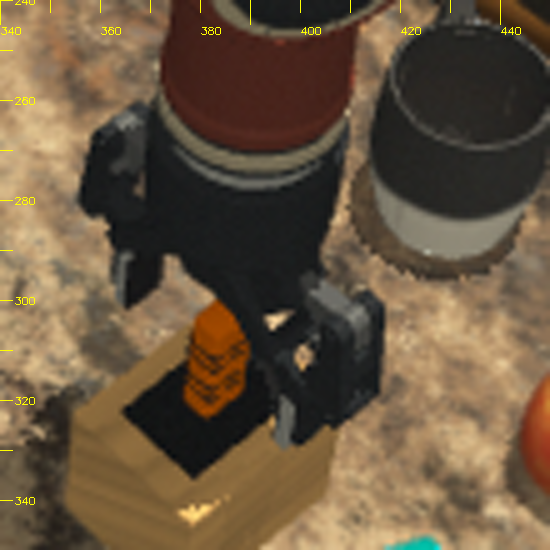

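The tool is released and seated, and the fingers are clear of it. I'm rising, then moving aside.

>>> servo_tool --targets '[[[0,0,0,0,0,-1,8.5],[0,0,0,0,0,-2.5,8.5],[0,0,0,0,0,-4,8.5],[0,0,0,0,0,-6,8.5],[0,0,0,0,0,-8,8.5],[0,0,0,0,0,-10,8.5],[0,0,0,0,0,-12,8.5],[0,0,0,0,0,-14,8.5],[0,0,0,0,0,-15,8.5],[0,0,0,0,3,-15,8.5],[0,0,0,0,7,-15,8.5],[0,0,0,0,11,-15,8.5],[0,0,0,0,15,-15,8.5],[0,0,0,0,18,-15,8.5],[0,0,0,0,20,-15,8.5],[0,0,0,0,20,-15,8.5],[0,0,0,0,20,-15,8.5],[0,0,0,0,20,-15,8.5]]]'

```text
t: 22.6
tool_pos: [0.4867, -0.1454, 0.2469]
tool_rot: [-3.14, -0.0, 2.974]
ft_force: [-0.1, 0.1, 0.0]
finger_gap: 0.998
```

Run:
```python
from h import *
f=grab_frame('scene');save('s17.png',f['image']);crop('s17c.png',f,340,280,110,100,5)
f2=grab_frame('top');crop('t17.png',f2,130,180,370,130,2)
go()
```

```text
t 22.7 pos [ 0.4867 -0.1452  0.2468] rot [-3.1407e+00 -2.0000e-04  2.9738e+00] gap 8.51 F [ 0.2 -0.1 -0.2]
```

View pics/s17.png

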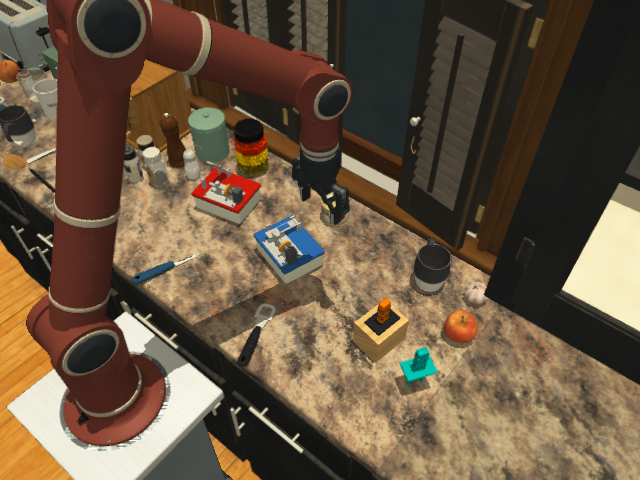

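View pics/s17c.png

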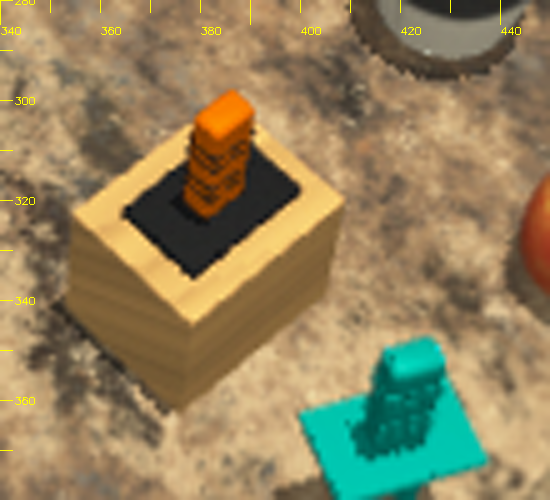

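View pics/t17.png

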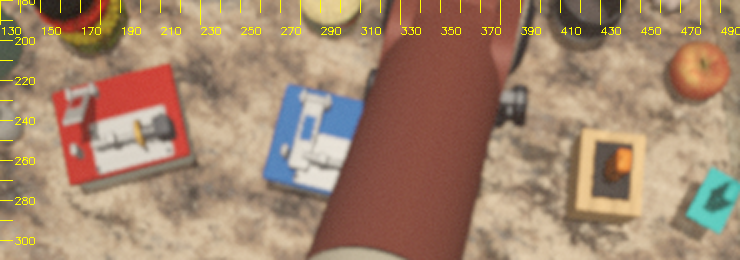

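The tool is back in its stand as before, with the guard flat at (382,322). The red strap is up, the blue strap is down, and the gripper is clear in the air.

```bash
python3 -c "
from rig import *
print(close_job())"
```

```text
the job is handed in; nothing more can be done
None
```

The job is done and handed in at about 23 s of the 56 s allowed. I took the orange fork from its stand, set it astride the red box's bar, and pushed the collar until the strap sprang up. The fork is back in its stand, released.

**Last checks:**
- **Red box:** the pictures show the strap raised and the collar back at its rest position. I judged the push from the fork's travel (21 mm, then 2 mm more) and the force of 4–5 N near the end, not from a joint reading.
- **Blue box:** its strap is still down.
- **Fork:** it hangs upright with its guard flat on the stand, within about a pixel of where it first stood.
- **Gripper:** it is open, clear of everything, and shows no contact force.

**Disagreement:** my two-camera heights for the red lid and the guard in the gripper came out about 6–7 mm too low, and the held guard also read about 3 mm off sideways. I corrected for this by comparing the held fork's picture with the arm's own position. The insertion showed no sign of contact.

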